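# Slide the tea light into the recess of the candle board

## Robot

A 6-joint arm with a two-finger parallel gripper is mounted at the origin on a cart in front of the work surface, level with it; the furniture and walls round the work are solid. World frame = base frame: x ahead of the robot, y to its left, z up, the work surface at z = 0. Lengths are in m, angles in rad, forces in N, time in s.
With the tool pointing down it reaches from about 0.3 to 0.85 m from the base axis. Payload 4.2 kg.
Tool frame: the origin (TCP) lies at the centre of the arm's flange, where the gripper is bolted on; the fingertips stand 191 mm ahead of it and the grasp point (between the pads) lies 172 mm ahead of it; z points along the fingers, y is the line along which they close (so a half turn about z gives the same grasp; the last joint's range is limited). The gripper opens to 91 mm and grips with 3 to 60 N. Pads are 32 mm wide; open, the fingers measure 118 mm over their backs; the gripper's body (76 mm by 178 mm) begins 60 mm behind the grasp point.
Start: joints at [-1.214, 0.32, 1.565, -0, 1.257, -0.02], TCP at [0.212, -0.535, 0.405] pointing down, gripper open.
Joint ranges: [-3.11, 3.11], [-0.84, 2.01], [0.21, 2.61], [-1.34, 4.49], [0.05, 2.63], [-2.56, 2.56]. Speed limits (rad/s): [2.57, 2.57, 3.14, 3.14, 3.14, 3.14].

## Interface

Orientations are given as a rotation vector (axis times angle).
In Python, from station import readout, viewer, arm gives the robot as it stands.
- The arm moves only by the tool drive_tool, never from a script. Its argument "plan" is a list of rows, each an object of numbers: "wx", "wy", "wz": the turn, a rotation vector about the tool's x, y, z in rad; "dx", "dy", "dz": the shift along the tool's x, y, z in m; "hand": the opening, from 0 (shut) to 1 (fully open). A call has 1 to 5 rows; each row is the pose to reach, as a shift and turn from the pose commanded when the call began, along the tool's axes at that moment; what a row does not reach only later rows make up. A row lasts 1/10 s, in which the tool goes at most 50 mm and 8.59 degrees, less where a joint would pass 70% of its speed; a pose out of reach is approached as far as the arm can. A call with a gripper value outside its range is refused whole. The fingers move at their own pace and stop on an object; "force" is the grip in N (left out, the last holds). Time passes only in rows, so rows that repeat a pose let the fingers close. It gives the time, the measured TCP pose, the force, the opening and the grip force at its end, in the units of the state.
- readout.get_state(): the state, without advancing time (a new reading comes with each control period).
- viewer.snapshot(name): name is "scene" or "top"; returns (picture, depth): 384x512x3 uint8, red, green, blue; 384x512 float32, m along the optical axis (not along the pixel's ray), 0 where there is no reading.
- viewer.camera_info(name): a dict with "vfov" (degrees; the focal length in pixels is half the picture's height over the tangent of half this angle, whatever the lens; pixels are square), "cx", "cy" (the principal point, pixels), "k1" (the pictures are not rectified: a ray, as slopes to the right and down, at radius r is drawn at 1 + k1 r^2 times it, then the intrinsics apply), "world_to_cam" (4x4, takes a point from world to camera coordinates). Camera axes: x right, y down, z forward; pixel columns grow to the right and rows downward; lengths in m; the calibration is good to about 2 mm. A picture is of the moment at which its call begins. camera_info takes no time and is no camera call.
- arm.close_job(): hands the job in; it is judged then, once.
The state is a dict: "time_s": time; "q": joint angles; "qvel": joint speeds; "tau": joint torques, N m; "tool_pos": TCP position; "ee_rot": TCP orientation; "wrist_force": force on the tool from outside, world axes, zero at the start; "wrist_torque": the same for the moment, N m; "finger_gap": opening from 0.0 (shut) to 1.0 (fully open); "gripper_force": force on a finger pad.
Only numpy, scipy, OpenCV 4.12 (cv2) and the standard library are available. Lean on these libraries where they do the work, as an engineer would, in place of code of your own. Each camera call takes 0.05 s, during which the arm holds its last target. There are 200 camera calls.

## Task

A tea light and a jar lid lie on a wooden candle board. Slide the tea light (the smaller of the two discs) across the board, without lifting it off the wood or pushing it off the edge, until it drops into the board's round recess and sits flat on the recess floor, upright. Leave the jar lid where it lies.

Things in the scene. Friction and masses are not known exactly. Their poses are not given: they have to be found in the camera images.
- tea_light: Tea light: a low round candle in a thin metal cup, 38 mm in diameter, 15 mm high, about 20 g; stands loose on the board on its flat base. Origin: centre of its underside, z up. It can be pinched across its sides anywhere, or pushed.
- board: Fixed flat brown wooden candle board lying on the worktop, 170 mm (its x) by 330 mm (its y), 18 mm thick, darker strips (30 mm wide) at both ends, the whole top flush at 18 mm above the origin. Origin: centre of its underside, z up; the recess lies towards its +y end, the two discs start towards its -y end, side by side across its width.
- recess (a point): Centre of the floor of the round recess in the board: 58 mm in diameter, 6 mm deep, its floor stained dark; the floor is 12 mm above the worktop; on the board's centre line, 80 mm from the board's centre towards its +y end. Axes as the board's. The tea light fits with 10 mm to spare all round and then stands 9 mm proud of the board.
- jar_lid: Bystander: round plain steel jar lid lying loose on the board beside the tea light, 72 mm in diameter, 14 mm high, too large for the recess. Origin: centre of its underside, z up. Centres of lid and tea light are about 80 to 106 mm apart; either may be on the board's +x side.
Not all that is in view belongs to the job. Leave any blue or turquoise look-alike of the tea_light alone.

How it is judged:
At the end, for the whole second after the job is handed in: The tea light is at rest in the recess: its centre within 13 mm of the recess centre, its underside within 2.5 mm of the recess floor, upright within 7 degrees (horizontal distance between tea_light and recess below 0.013 m and z of tea_light in the frame of recess below 0.0025 m and angle between tea_light's own z axis and vertical below 0.12 rad and linear speed of tea_light below 0.01 m/s); the robot touches nothing.
It fails at once if the tea light is lifted more than 12 mm above the board's top (z of tea_light in the frame of recess above 0.018 m).
It fails at once if the tea light falls off the board (z of tea_light in the frame of recess below -0.005 m).
It fails at once if the jar lid is moved by more than 20 mm (distance of jar_lid from where it was at the start of the episode above 0.02 m).
It also fails if it takes over 35 s, if anything falls off the work surface, if the arm or the gripper's body presses on something with over 40 N, if the wrist force passes 120 N, or if a joint passes its speed limit or range.

## Working session

There is one attempt and no reset: what is moved stays moved. The work goes in short steps, Python scripts to look and compute and a tool call to move; the robot and the scene stay as the last step left them, time stands still between calls to the robot, and variables do not carry over. Pictures are saved under pics/ and viewed, at most 10 in all, crops included, and the job is handed in when it is done.

Besides the shell and the picture viewer there is one more tool, called after "Call:" as a command line: name --argument value ..., lists and objects as JSON in quotes. drive_tool: Moves the arm, as the interface text tells. Its arguments: {"type":"object","properties":{"plan":{"type":"array","items":{"type":"object","properties":{"wx":{"type":"number"},"wy":{"type":"number"},"wz":{"type":"number"},"dx":{"type":"number"},"dy":{"type":"number"},"dz":{"type":"number"},"hand":{"type":"number"}}}},"force":{"type":"number"}},"required":["plan"]}

```bash
mkdir -p pics; cat > h.py <<'E'
import numpy as np, cv2
from station import readout, viewer, arm
def K(n):
    i=viewer.camera_info(n); f=192/np.tan(np.radians(i["vfov"])/2); return i,f
def ray(n,u,v,z):
    i,f=K(n); d=np.array([(u-i["cx"])/f,(v-i["cy"])/f]); p=d.copy()
    for _ in range(20): p=d/(1+i["k1"]*(p@p))
    T=np.array(i["world_to_cam"]); R=T[:3,:3]; c=-R.T@T[:3,3]; w=R.T@np.array([*p,1])
    return c+w*(z-c[2])/w[2]
def proj(n,P):
    i,f=K(n); T=np.array(i["world_to_cam"]); q=T[:3,:3]@np.array(P)+T[:3,3]; p=q[:2]/q[2]
    p=p*(1+i["k1"]*(p@p)); return p*f+[i["cx"],i["cy"]]
def save(n,f,crop=None,s=1):
    im,d=viewer.snapshot(n); np.save("/tmp/"+n+".npy",im); np.save("/tmp/"+n+"_d.npy",d)
    o=im if crop is None else im[crop[1]:crop[3],crop[0]:crop[2]]
    cv2.imwrite("pics/"+f,cv2.resize(o[:,:,::-1],None,fx=s,fy=s,interpolation=cv2.INTER_CUBIC)); return im,d
E
python3 - <<'E'
from h import *
save("top","top0.png",s=1.5); save("scene","scene0.png",s=1.5)
for n in("top","scene"):
    i=viewer.camera_info(n); print(n,i)
print(readout.get_state())
E
```

```text
top {'vfov': 47.35892170961934, 'cx': 253.61067511107214, 'cy': 187.60874144058022, 'k1': 0.04331277985114716, 'world_to_cam': array([[ 0.01611414, -0.99937629, -0.0314223 , -0.03574   ],
       [-0.99922385, -0.01496601, -0.0364377 ,  0.57857592],
       [ 0.03594471,  0.03198507, -0.9988418 ,  0.8604318 ],
       [ 0.        ,  0.        ,  0.        ,  1.        ]])}
scene {'vfov': 45.868971276474184, 'cx': 256.75882682063695, 'cy': 183.0774559824237, 'k1': -0.14842240353648659, 'world_to_cam': array([[-0.60551047, -0.79574877,  0.0118729 ,  0.30528799],
       [-0.59605684,  0.44357234, -0.669298  ,  0.42027109],
       [ 0.52732658, -0.41234387, -0.7428992 ,  0.56632213],
       [ 0.        ,  0.        ,  0.        ,  1.        ]])}
{'time_s': 0.1, 'q': array([-1.21400045e+00,  3.20221780e-01,  1.56554299e+00, -4.13125678e-06,
        1.25740402e+00, -1.99762314e-02]), 'qvel': array([ 0.00036344,  0.00018442, -0.00209983, -0.00122378, -0.00055357,
        0.001044  ]), 'tau': array([-5.87077011e-04, -4.13334203e+01, -2.32509774e+01,  7.29553937e-02,
        4.22170619e-02, -5.03237311e-05]), 'tool_pos': array([ 0.21151548, -0.53452339,  0.40401313]), 'ee_rot': array([-3.08448474e+00, -5.88048921e-01,  4.20857932e-04]), 'wrist_force': array([0.1110923 , 0.04527941, 0.36291934]), 'wrist_torque': array([-0.01172558,  0.00266919,  0.06195879]), 'gripper_force': 0.0, 'finger_gap': 1.0023817472970773}
```

View pics/top0.png

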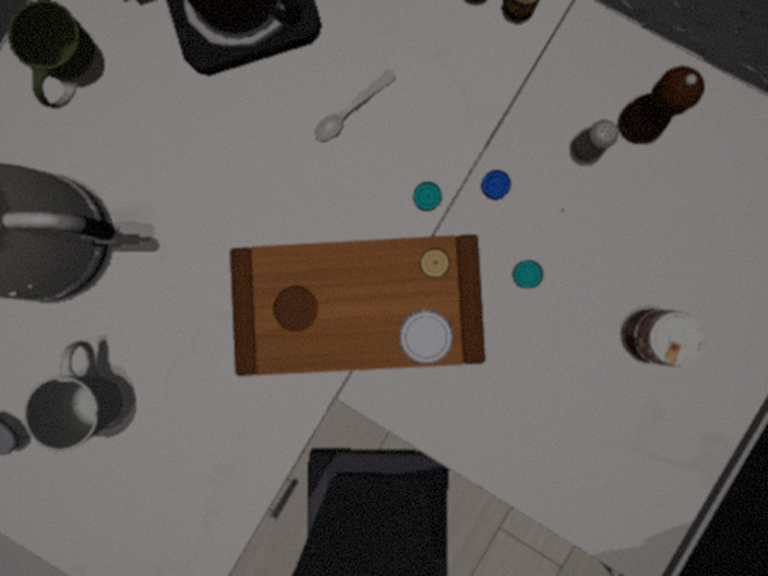

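View pics/scene0.png

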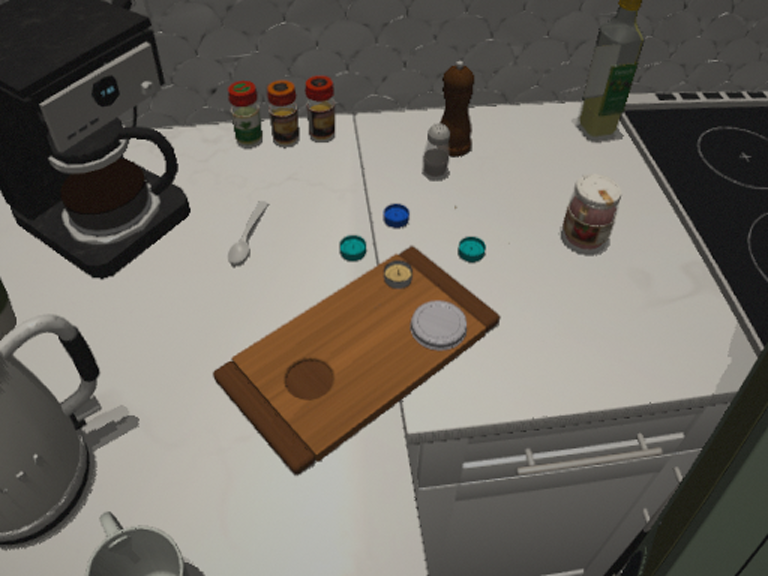

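Candidates for the tea light in the top view, in 1.5x pixels:
- Cream disc on the board at (434,263). This is the choice.
- Turquoise disc at (427,196), off the board.
- Blue disc at (496,185), off the board.
- Turquoise disc at (528,274), off the board.

The steel lid is at (426,337) and the recess at (296,308). Next I'll measure these and check the choice in a crop.

```bash
python3 - <<'E'
from h import *
im=np.load("/tmp/top.npy"); hsv=cv2.cvtColor(im,cv2.COLOR_RGB2HSV); print(hsv[175,289],hsv[205,197],hsv[224,284],hsv[180,240])
def blob(m,u,v):
    n,l,s,c=cv2.connectedComponentsWithStats(m.astype(np.uint8)); k=l[v,u]; return c[k],s[k]
h,s,v=[hsv[...,i].astype(int) for i in range(3)]
tea=blob((s>60)&(v>125)&(h>12)&(h<35),289,175); print("tea",tea)
lid=blob((s<60)&(v>100)&(np.hypot(np.arange(512)[None]-284,np.arange(384)[:,None]-224)<22),284,224); print("lid",lid)
rec=blob((v<85)&(np.hypot(np.arange(512)[None]-197,np.arange(384)[:,None]-205)<24),197,205); print("rec",rec)
bd=((h<16)&(s>100)&(v<200)).astype(np.uint8); bd=cv2.morphologyEx(bd,cv2.MORPH_CLOSE,np.ones((5,5)))
cs,_=cv2.findContours(bd,0,2); c=[c for c in cs if cv2.pointPolygonTest(c,(240,180),False)>0][0]
r=cv2.boxPoints(cv2.minAreaRect(c)); W=np.array([ray("top",*p,.018)[:2] for p in r]); print("corners",W,"ctr",W.mean(0))
for a,b in((0,1),(1,2)): print(np.linalg.norm(W[a]-W[b]))
T=ray("top",*tea[0],.033);R=ray("top",*rec[0],.012);L=ray("top",*lid[0],.032)
print("T",T,"R",R,"L",L,"T-L",np.linalg.norm(T-L)); d=R-T; print(d)
e=W[0]-W[1] if np.linalg.norm(W[0]-W[1])>.25 else W[1]-W[2]; e=e*np.sign(e[1]); e/=np.linalg.norm(e); print("board y",e, "ctr+80", W.mean(0)+.08*e)
from scipy.spatial.transform import Rotation as Ro
S=readout.get_state(); M=Ro.from_rotvec(S["ee_rot"]).as_matrix(); print(M)
print("tool y angle to board y",np.degrees(np.arctan2(*(M[:2,:2].T@np.array(e))[::-1])))
for z in(.12+.172,): print("shift in tool axes",M.T@(np.array([T[0],T[1],z])-S["tool_pos"]))
cv2.imwrite("pics/c.png",cv2.resize(im[150:260,140:360,::-1],None,fx=3.5,fy=3.5,interpolation=cv2.INTER_CUBIC))
E
```

```text
[ 19 117  96] [ 10 171  64] [113   8 135] [ 12 175  89]
tea (array([255.48512338, 191.50269651]), array([     0,      0,    512,    384, 196550], dtype=int32))
lid (array([283.65179543, 224.29379761]), array([267, 206,  34,  36, 919], dtype=int32))
rec (array([196.47877984, 205.19893899]), array([182, 190,  30,  32, 754], dtype=int32))
corners [[ 0.62040711  0.17362906]
 [ 0.64234706 -0.15176485]
 [ 0.47599649 -0.1624257 ]
 [ 0.4525952   0.16026691]] ctr [0.54783647 0.00492636]
0.3261327315305188
0.16669182993230663
T [ 0.57075066 -0.03122551  0.033     ] R [0.54231542 0.08620421 0.012     ] L [ 0.5084168  -0.08648781  0.032     ] T-L 0.08330925294575686
[-0.02843523  0.11742972 -0.021     ]
board y [-0.06727309  0.9977346 ] ctr+80 [0.54245462 0.08474512]
[[ 9.29856625e-01  3.67921663e-01 -5.54188612e-04]
 [ 3.67922079e-01 -9.29855455e-01  1.47550815e-03]
 [ 2.75561078e-05 -1.57590925e-03 -9.99998758e-01]]
tool y angle to board y -72.26983324349399
shift in tool axes [ 0.51920852 -0.33564735  0.11255652]
```

View pics/c.png

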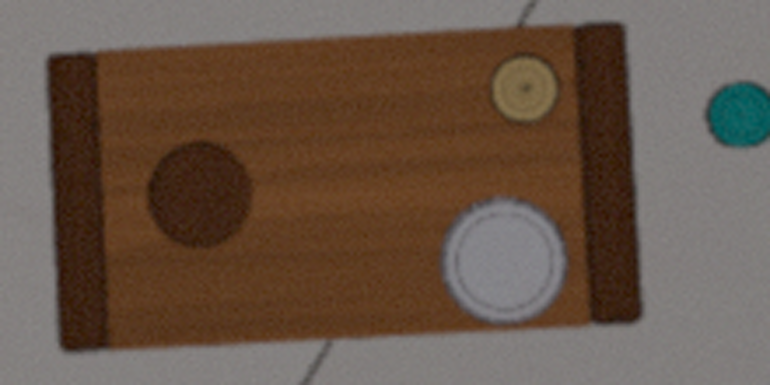

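The crop shows the cream disc with a wick at (524,88), which is full-frame (289.7,175.1), so the choice holds. My mask missed it, so I'll use a saturation/hue mask with a lower value threshold.

```bash
cat >> h.py <<'E'
def tea(im,u=290,v=175,r=18):
    hsv=cv2.cvtColor(cv2.GaussianBlur(im,(3,3),0),cv2.COLOR_RGB2HSV).astype(int)
    m=(hsv[...,0]>14)&(hsv[...,0]<35)&(hsv[...,1]>60)&(hsv[...,1]<150)&(hsv[...,2]>70)&(np.hypot(np.arange(512)[None]-u,np.arange(384)[:,None]-v)<r)
    n,l,s,c=cv2.connectedComponentsWithStats(m.astype(np.uint8)); k=1+np.argmax(s[1:,4]); return c[k],s[k]
E
python3 - <<'E'
from h import *
from scipy.spatial.transform import Rotation as Ro
c,s=tea(np.load("/tmp/top.npy")); print(c,s); T=ray("top",*c,.033); print(T)
im=np.load("/tmp/scene.npy"); c,s=tea(im,265,181,14); print(c,s,ray("scene",*c,.033))
S=readout.get_state(); M=Ro.from_rotvec(S["ee_rot"]).as_matrix()
print(M.T@(np.array([T[0],T[1],.292])-S["tool_pos"]))
E
```

```text
[289.49201278 174.96166134] [280 166  20  19 313]
[ 0.60371796 -0.0964275   0.033     ]
[265.04102564 181.65641026] [255 176  20  12 195] [ 0.60224919 -0.09473836  0.033     ]
[ 0.52587414 -0.26288954  0.11244205]
```

Call:
drive_tool --plan '[{"dx": 0.044,"dy": -0.022},{"dx": 0.088,"dy": -0.044},{"dx": 0.132,"dy": -0.066},{"dx": 0.176,"dy": -0.088},{"dx": 0.22,"dy": -0.11}]'

```text
$.plan[0]: bad value
```

Call:
drive_tool --plan '[{"dx": 0.044,"dy": -0.022},{"dx": 0.088,"dy": -0.044},{"dx": 0.132,"dy": -0.066},{"dx": 0.176,"dy": -0.088},{"dx": 0.22,"dy": -0.11}]'

```text
$.plan[0]: bad value
```

Call:
drive_tool --plan '[{"dx": 0.03,"dy": -0.015,"wz": 0.1},{"dx": 0.06,"dy": -0.03,"wz": 0.2},{"dx": 0.086,"dy": -0.043,"dz": 0.04,"wz": 0.309},{"dx": 0.086,"dy": -0.043,"dz": 0.08,"wz": 0.309},{"dx": 0.086,"dy": -0.043,"dz": 0.112,"wz": 0.309}]'

```text
$.plan[0]: bad value
```

Call:
drive_tool --plan '[{"dz": 0.0},{"dz": 0.0}]'

```text
$.plan[0]: bad value
```

```bash
python3 - <<'E'
from h import *
from scipy.spatial.transform import Rotation as Ro
S=readout.get_state(); M=Ro.from_rotvec(S["ee_rot"]).as_matrix(); print(S["time_s"],S["tool_pos"],M.round(4))
save("scene","scene1.png",(140,60,400,255),3)
print(M.T@(np.array([.603,-.0955,.212])-S["tool_pos"]))
E
```

```text
0.1 [ 0.21151548 -0.53452339  0.40401313] [[ 9.299e-01  3.679e-01 -6.000e-04]
 [ 3.679e-01 -9.299e-01  1.500e-03]
 [ 0.000e+00 -1.600e-03 -1.000e+00]]
[ 0.52554558 -0.26389006  0.19244371]
```

View pics/scene1.png

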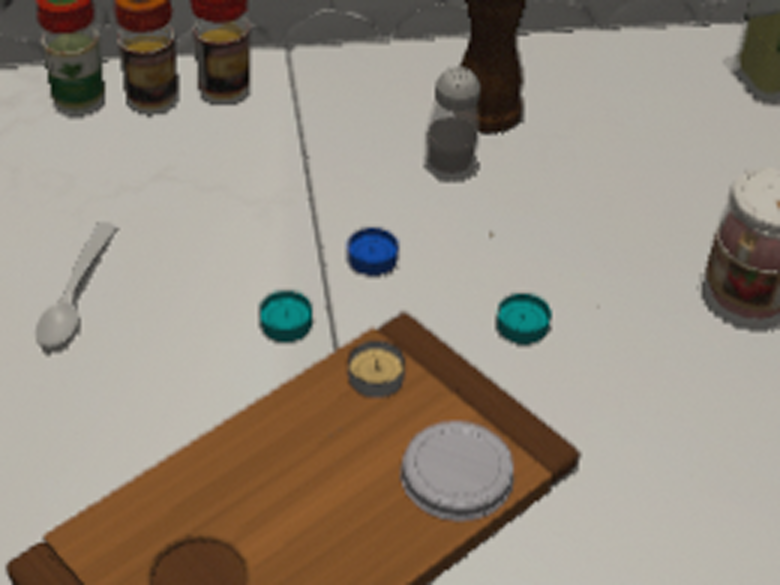

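The arm hasn't moved: all four calls were refused. The crop shows the tea light at (377,368), unchanged. Rows probably need every field, so I'll test that with one call.

Call:
drive_tool --plan '[{"dx": 0.044,"dy": -0.022,"dz": 0,"wx": 0,"wy": 0,"wz": 0,"hand": 1},{"dx": 0.088,"dy": -0.044,"dz": 0,"wx": 0,"wy": 0,"wz": 0,"hand": 1},{"dx": 0.132,"dy": -0.066,"dz": 0,"wx": 0,"wy": 0,"wz": 0,"hand": 1},{"dx": 0.176,"dy": -0.088,"dz": 0,"wx": 0,"wy": 0,"wz": 0,"hand": 1},{"dx": 0.22,"dy": -0.11,"dz": 0,"wx": 0,"wy": 0,"wz": 0,"hand": 1}]'

```text
time_s: 0.65
tool_pos: [0.3765, -0.3498, 0.4046]
ee_rot: [-3.086, -0.588, 0.0]
wrist_force: [0.1, -0.6, 0.1]
finger_gap: 0.999
gripper_force: 0.0
```

Call:
drive_tool --plan '[{"dx": 0.044,"dy": -0.022,"dz": 0,"wx": 0,"wy": 0,"wz": 0,"hand": 1},{"dx": 0.088,"dy": -0.044,"dz": 0,"wx": 0,"wy": 0,"wz": 0,"hand": 1},{"dx": 0.132,"dy": -0.066,"dz": 0,"wx": 0,"wy": 0,"wz": 0,"hand": 1},{"dx": 0.176,"dy": -0.088,"dz": 0,"wx": 0,"wy": 0,"wz": 0,"hand": 1},{"dx": 0.22,"dy": -0.11,"dz": 0,"wx": 0,"wy": 0,"wz": 0,"hand": 1}]'

```text
time_s: 1.15
tool_pos: [0.5407, -0.1664, 0.4046]
ee_rot: [3.086, 0.589, -0.001]
wrist_force: [0.6, -1.2, -0.2]
finger_gap: 1.004
gripper_force: 0.0
```

Call:
drive_tool --plan '[{"dx": 0.03,"dy": -0.015,"dz": 0,"wx": 0,"wy": 0,"wz": 0.1,"hand": 1},{"dx": 0.06,"dy": -0.03,"dz": 0,"wx": 0,"wy": 0,"wz": 0.2,"hand": 1},{"dx": 0.086,"dy": -0.043,"dz": 0.04,"wx": 0,"wy": 0,"wz": 0.309,"hand": 1},{"dx": 0.086,"dy": -0.043,"dz": 0.08,"wx": 0,"wy": 0,"wz": 0.309,"hand": 1},{"dx": 0.086,"dy": -0.043,"dz": 0.112,"wx": 0,"wy": 0,"wz": 0.309,"hand": 1}]'

```text
time_s: 1.65
tool_pos: [0.6039, -0.0954, 0.2901]
ee_rot: [-3.139, -0.109, 0.004]
wrist_force: [0.0, -0.2, 1.0]
finger_gap: 1.0
gripper_force: 0.0
```

Call:
drive_tool --plan '[{"dx": 0,"dy": 0,"dz": 0,"wx": 0,"wy": 0,"wz": 0,"hand": 1},{"dx": 0,"dy": 0,"dz": 0,"wx": 0,"wy": 0,"wz": 0,"hand": 1},{"dx": 0,"dy": 0,"dz": 0,"wx": 0,"wy": 0,"wz": 0,"hand": 1}]'

```text
time_s: 1.95
tool_pos: [0.6046, -0.0969, 0.295]
ee_rot: [3.139, 0.106, 0.006]
wrist_force: [0.1, 0.1, 0.2]
finger_gap: 0.998
gripper_force: 0.0
```

```bash
python3 - <<'E'
from h import *
from scipy.spatial.transform import Rotation as Ro
S=readout.get_state(); M=Ro.from_rotvec(S["ee_rot"]).as_matrix(); print(S["time_s"],S["tool_pos"],M.round(4))
save("scene","scene2.png",(140,60,400,255),3)
print(M.T@(np.array([.603,-.0955,.215])-S["tool_pos"]))
E
```

```text
1.95 [ 0.60460114 -0.09694616  0.29495219] [[ 9.977e-01  6.730e-02  4.000e-03]
 [ 6.730e-02 -9.977e-01 -8.000e-04]
 [ 4.000e-03  1.100e-03 -1.000e+00]]
[-0.00181655 -0.00163638  0.07994391]
```

View pics/scene2.png

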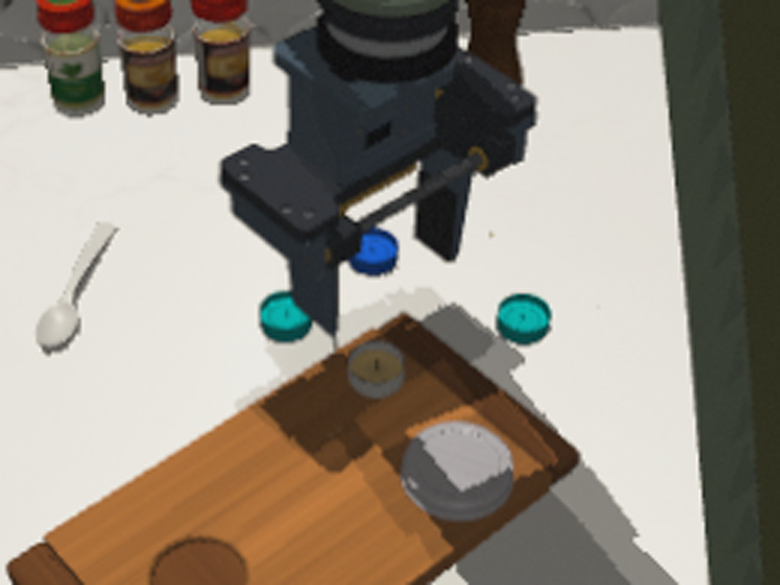

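The fingers straddle the tea light along the board's length: it's at (377,368), with the tips at (330,330) and (455,255). I'll descend to about 6 mm above the wood.

Call:
drive_tool --plan '[{"dx": -0.002,"dy": -0.002,"dz": 0.03,"wx": 0,"wy": 0,"wz": 0,"hand": 1},{"dx": -0.002,"dy": -0.002,"dz": 0.055,"wx": 0,"wy": 0,"wz": 0,"hand": 1},{"dx": -0.002,"dy": -0.002,"dz": 0.07,"wx": 0,"wy": 0,"wz": 0,"hand": 1},{"dx": -0.002,"dy": -0.002,"dz": 0.077,"wx": 0,"wy": 0,"wz": 0,"hand": 1},{"dx": -0.002,"dy": -0.002,"dz": 0.08,"wx": 0,"wy": 0,"wz": 0,"hand": 1}]'

```text
time_s: 2.5
tool_pos: [0.6021, -0.0949, 0.2136]
ee_rot: [3.139, 0.106, 0.003]
wrist_force: [-0.3, -0.2, -0.5]
finger_gap: 0.998
gripper_force: 0.0
```

Call:
drive_tool --plan '[{"dx": 0,"dy": 0,"dz": 0,"wx": 0,"wy": 0,"wz": 0,"hand": 0.6},{"dx": 0,"dy": 0,"dz": 0,"wx": 0,"wy": 0,"wz": 0,"hand": 0.5},{"dx": 0,"dy": 0,"dz": 0,"wx": 0,"wy": 0,"wz": 0,"hand": 0.45},{"dx": 0,"dy": 0,"dz": 0,"wx": 0,"wy": 0,"wz": 0,"hand": 0.35},{"dx": 0,"dy": 0,"dz": 0,"wx": 0,"wy": 0,"wz": 0,"hand": 0.35}]' --force 5

```text
time_s: 3.0
tool_pos: [0.6018, -0.0947, 0.2131]
ee_rot: [3.14, 0.106, 0.001]
wrist_force: [0.6, 0.3, -1.2]
finger_gap: 0.591
gripper_force: 0.0
```

Call:
drive_tool --plan '[{"dx": 0,"dy": 0,"dz": 0,"wx": 0,"wy": 0,"wz": 0,"hand": 0.35},{"dx": 0,"dy": 0,"dz": 0,"wx": 0,"wy": 0,"wz": 0,"hand": 0.35},{"dx": 0,"dy": 0,"dz": 0,"wx": 0,"wy": 0,"wz": 0,"hand": 0.35}]' --force 5

```text
time_s: 3.3
tool_pos: [0.6018, -0.0948, 0.2128]
ee_rot: [3.14, 0.106, 0.0]
wrist_force: [-0.1, -0.3, -0.1]
finger_gap: 0.403
gripper_force: 5.0
```

```bash
python3 - <<'E'
from h import *
from scipy.spatial.transform import Rotation as Ro
S=readout.get_state(); M=Ro.from_rotvec(S["ee_rot"]).as_matrix(); print(S["time_s"],S["tool_pos"],S["finger_gap"],S["gripper_force"],M.round(4))
save("scene","scene3.png",(140,60,400,255),3)
print(M.T@(np.array([.5424,.0855,.215])-S["tool_pos"]))
E
```

```text
3.3 [ 0.60180702 -0.09475522  0.2127843 ] 0.4032975530419134 4.999774229410718 [[ 9.977e-01  6.780e-02  1.000e-04]
 [ 6.780e-02 -9.977e-01 -1.000e-04]
 [ 1.000e-04  1.000e-04 -1.000e+00]]
[-0.04705694 -0.18386586 -0.00224462]
```

View pics/scene3.png

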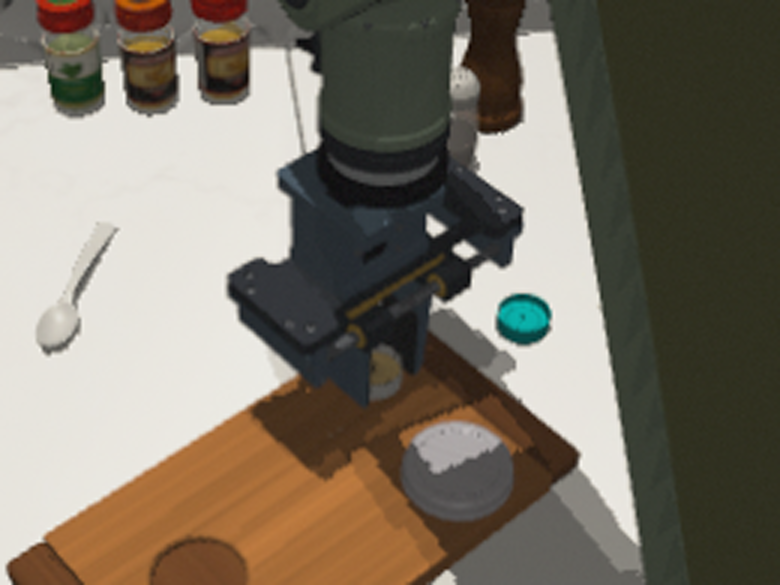

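The grip is good: gap 0.403 (about 37 mm) at 5 N, with the tea light between the pads at (383,372) and the lid untouched. Now I'll slide it.

Call:
drive_tool --plan '[{"dx": 0,"dy": -0.01,"dz": 0,"wx": 0,"wy": 0,"wz": 0,"hand": 0.35},{"dx": 0,"dy": -0.03,"dz": 0,"wx": 0,"wy": 0,"wz": 0,"hand": 0.35},{"dx": 0,"dy": -0.05,"dz": 0,"wx": 0,"wy": 0,"wz": 0,"hand": 0.35},{"dx": 0,"dy": -0.07,"dz": 0,"wx": 0,"wy": 0,"wz": 0,"hand": 0.35},{"dx": -0.01,"dy": -0.09,"dz": 0,"wx": 0,"wy": 0,"wz": 0,"hand": 0.35}]'

```text
time_s: 3.85
tool_pos: [0.5863, -0.0042, 0.2128]
ee_rot: [-3.14, -0.107, -0.003]
wrist_force: [0.0, -0.4, -0.3]
finger_gap: 0.4
gripper_force: 5.0
```

Call:
drive_tool --plan '[{"dx": -0.01,"dy": -0.02,"dz": 0,"wx": 0,"wy": 0,"wz": 0,"hand": 0.35},{"dx": -0.02,"dy": -0.04,"dz": 0,"wx": 0,"wy": 0,"wz": 0,"hand": 0.35},{"dx": -0.03,"dy": -0.06,"dz": 0,"wx": 0,"wy": 0,"wz": 0,"hand": 0.35},{"dx": -0.037,"dy": -0.08,"dz": 0,"wx": 0,"wy": 0,"wz": 0,"hand": 0.35},{"dx": -0.037,"dy": -0.094,"dz": 0,"wx": 0,"wy": 0,"wz": 0,"hand": 0.35}]'

```text
time_s: 4.35
tool_pos: [0.5412, 0.0872, 0.2127]
ee_rot: [-3.14, -0.108, 0.002]
wrist_force: [0.4, 0.5, -0.6]
finger_gap: 0.4
gripper_force: 5.0
```

Call:
drive_tool --plan '[{"dx": 0,"dy": 0,"dz": 0,"wx": 0,"wy": 0,"wz": 0,"hand": 0.35},{"dx": 0,"dy": 0,"dz": 0,"wx": 0,"wy": 0,"wz": 0,"hand": 0.35},{"dx": 0,"dy": 0,"dz": 0,"wx": 0,"wy": 0,"wz": 0,"hand": 0.35}]'

```text
time_s: 4.65
tool_pos: [0.5428, 0.0852, 0.2127]
ee_rot: [3.14, 0.106, 0.0]
wrist_force: [-1.0, 0.5, 0.4]
finger_gap: 0.402
gripper_force: 5.0
```

```bash
python3 - <<'E'
from h import *
from scipy.spatial.transform import Rotation as Ro
S=readout.get_state(); M=Ro.from_rotvec(S["ee_rot"]).as_matrix(); print(S["time_s"],S["tool_pos"],S["finger_gap"],S["gripper_force"],S["wrist_force"])
save("scene","scene4.png",(100,120,360,315),3)
print(M.T@(np.array([.5424,.0855,.215])-S["tool_pos"]))
E
```

```text
4.65 [0.54281791 0.08518248 0.21269158] 0.4019647341385888 4.999058362699316 [-1.0068235   0.4900884   0.38505648]
[-0.00039499 -0.00034425 -0.00230862]
```

View pics/scene4.png

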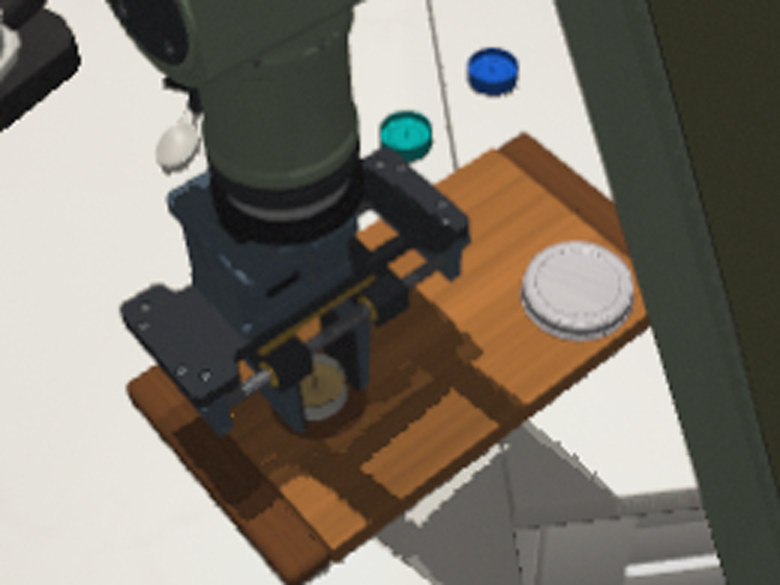

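The tea light at (325,385) is centred over the dark recess. I'll lower 2 mm, open part way, then lift straight up.

Call:
drive_tool --plan '[{"dx": 0,"dy": 0,"dz": 0.001,"wx": 0,"wy": 0,"wz": 0,"hand": 0.35},{"dx": 0,"dy": 0,"dz": 0.002,"wx": 0,"wy": 0,"wz": 0,"hand": 0.35},{"dx": 0,"dy": 0,"dz": 0.002,"wx": 0,"wy": 0,"wz": 0,"hand": 0.5},{"dx": 0,"dy": 0,"dz": 0.002,"wx": 0,"wy": 0,"wz": 0,"hand": 0.58},{"dx": 0,"dy": 0,"dz": 0.002,"wx": 0,"wy": 0,"wz": 0,"hand": 0.58}]'

```text
time_s: 5.2
tool_pos: [0.5425, 0.0856, 0.2107]
ee_rot: [3.14, 0.106, 0.0]
wrist_force: [0.6, -0.9, -0.4]
finger_gap: 0.577
gripper_force: 0.0
```

Call:
drive_tool --plan '[{"dx": 0,"dy": 0,"dz": 0,"wx": 0,"wy": 0,"wz": 0,"hand": 0.58},{"dx": 0,"dy": 0,"dz": 0,"wx": 0,"wy": 0,"wz": 0,"hand": 0.58},{"dx": 0,"dy": 0,"dz": -0.02,"wx": 0,"wy": 0,"wz": 0,"hand": 0.58},{"dx": 0,"dy": 0,"dz": -0.05,"wx": 0,"wy": 0,"wz": 0,"hand": 0.6},{"dx": 0,"dy": 0,"dz": -0.09,"wx": 0,"wy": 0,"wz": 0,"hand": 0.6}]'

```text
time_s: 5.7
tool_pos: [0.5418, 0.0856, 0.3003]
ee_rot: [3.139, 0.107, -0.007]
wrist_force: [1.1, -0.3, -0.3]
finger_gap: 0.597
gripper_force: 0.0
```

Call:
drive_tool --plan '[{"dx": 0,"dy": 0,"dz": -0.03,"wx": 0,"wy": 0,"wz": 0,"hand": 0.6},{"dx": 0,"dy": 0,"dz": -0.06,"wx": 0,"wy": 0,"wz": 0,"hand": 0.6},{"dx": 0,"dy": 0,"dz": -0.06,"wx": 0,"wy": 0,"wz": 0,"hand": 0.6},{"dx": 0,"dy": 0,"dz": -0.06,"wx": 0,"wy": 0,"wz": 0,"hand": 0.6}]'

```text
time_s: 6.1
tool_pos: [0.5422, 0.0857, 0.361]
ee_rot: [-3.14, -0.107, -0.001]
wrist_force: [-0.2, -1.2, 0.1]
finger_gap: 0.598
gripper_force: 0.0
```

```bash
python3 - <<'E'
from h import *
im,_=save("scene","scene5.png",(100,120,360,315),3)
u,v=proj("scene",[.5424,.0855,.027]); print("expected top px",u,v)
c,s=tea(im,u,v,14); print(c,s,"world",ray("scene",*c,.027))
S=readout.get_state(); print(S["time_s"],S["finger_gap"],S["tool_pos"])
E
```

```text
expected top px 205.2968959846464 249.24750808244744
[204.56140351 249.75877193] [195 243  20  15 228] world [0.54226732 0.08713689 0.027     ]
6.15 0.598747304046914 [0.54196958 0.0856207  0.35995071]
```

View pics/scene5.png

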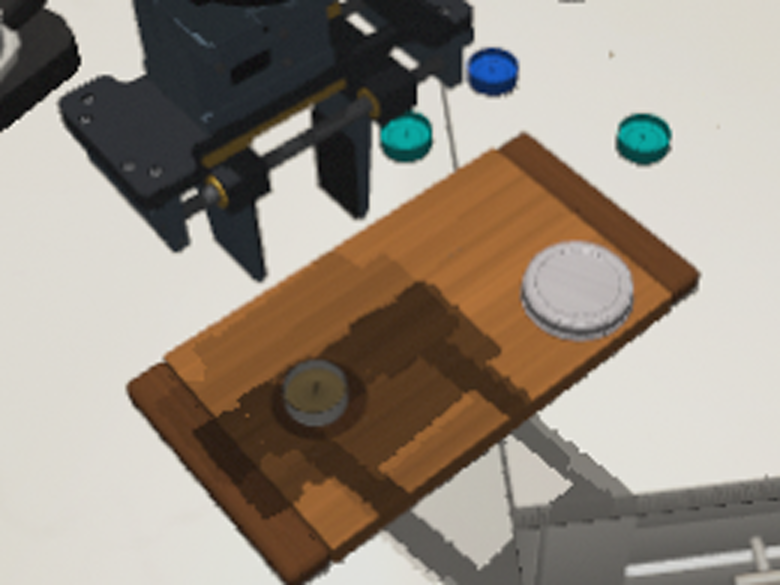

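The tea light sits upright in the recess at (316,393) with the dark floor showing around it. It measures about 2 mm off centre. The lid at (578,285) hasn't moved and the gripper is clear, so I'll hand in.

```bash
python3 -c "
from station import arm
print(arm.close_job())"
```

```text
the job is handed in; nothing more can be done
None
```

The tea light is in the recess, upright and about 2 mm off centre in the last picture; the jar lid was not touched, and the job was handed in at about 6 s, with no verdict returned.

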